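Lift the top fittings tray off the stack and put it on the bench scale

ROBOT

A 7-joint arm with a two-finger parallel gripper is mounted at the origin on the work surface. World frame = base frame: x ahead of the robot, y to its left, z up, the work surface at z = 0. Lengths are in mm, angles in rad, forces in N, time in s.
With the tool pointing down it reaches from about 400 to 875 mm from the base axis. Payload 19.3 kg.
Tool frame: the origin (TCP) lies midway between the tips of the shut fingers; the grasp point (between the pads) lies 19 mm behind it; x points along the fingers, y is the direction in which the jaws open and shut, and the axes are right-handed (so a half turn about x gives the same grasp; the last joint's range is limited). The gripper opens to 85 mm and grips with 20 to 120 N. Pads are 22 mm wide; open, the fingers measure 114 mm over their backs; the gripper's body (76 mm by 85 mm) begins 54 mm behind the grasp point. The pads swing forward as they close: fully open they stand 13 mm farther back than shut.
Start: joints at [-0.07, 0.521, -0.036, 1.599, 0.021, 1.021, -0.113], TCP at [624.992, -0.025, 231.291] pointing down, gripper open.
Joint ranges: [-2.91, 2.91], [-0.3, 2.13], [-1.5, 1.42], [0.17, 2.43], [-1.26, 4.41], [0.16, 1.93], [-2.52, 2.52]. Speed limits (rad/s): [1.89, 1.89, 2.39, 2.39, 3.01, 3.01, 3.01].

INTERFACE

Orientations are given as a unit quaternion [w, x, y, z].
In Python, from bench import robot gives the robot as it stands.
- The arm moves only by the shell command python3 -m crank 'ROWS' [FORCE]. ROWS is JSON, one flat list of numbers, 5 for each row, row after row: the shift along the tool's x, y, z in mm, then the turn about the tool's x in degrees, then the finger opening in mm, from 0 to 85.4. A call has 1 to 20 rows; each row is the pose to reach, as a shift and turn from the pose measured when the call began, along the tool's axes at that moment; what a row does not reach only later rows make up. A row lasts 1/8 s, in which the tool goes at most 62.5 mm and 10.7 degrees, less where a joint would pass 70% of its speed; a pose out of reach is approached as far as the arm can. A call with a gripper value outside its range is refused whole. The fingers move at their own pace and stop on an object; FORCE is the grip in N (left out, the last holds). Time passes only in rows, so rows that repeat a pose let the fingers close. It gives the time, the measured TCP pose, the force and the opening at its end, in the units of the state.
- robot.observe(): the state, without advancing time (a new reading comes with each control period).
- robot.capture(name): name is "scene" or "side" or "wrist"; returns (picture, depth): 384x512x3 uint8, red, green, blue; 384x512 float32, mm along the optical axis (not along the pixel's ray), 0 where there is no reading.
- robot.camera_model(name): a dict with "fx", "fy", "cx", "cy" (pixels), "T" (4x4, takes a point from camera to world coordinates). Camera axes: x right, y down, z forward; pixel columns grow to the right and rows downward; lengths in mm; the calibration is good to about 2 mm. A picture is of the moment at which its call begins: read the wrist's pose just before it. camera_model takes no time and is no camera call; for the wrist camera it gives the pose at the moment of the call.
- robot.hand_in(): hands the job in, once; it reports no verdict.
The state is a dict: "t": time; "joint_pos": joint angles; "qd": joint speeds; "effort": joint torques, N m; "ee_pos": TCP position; "ee_rot": TCP orientation; "contact_force": force on the tool from outside, world axes, zero at the start; "ft_torque": the same for the moment, N m; "opening": opening from 0.0 (shut) to 1.0 (fully open).
Only numpy, scipy, OpenCV 4.12 (cv2) and the standard library are available. Lean on these libraries where they do the work, as an engineer would, in place of code of your own. Each camera call takes 0.05 s, during which the arm holds its last target. There are 200 camera calls.

TASK

Lift the top tray, with the two loose brass fittings in it, off the stack of three nested trays and set it gently down on the bench scale's platform, level, centred (by eye, within about 2 cm) and lengthwise along it, so that the fittings can be weighed. Keep both fittings in the tray, leave the other two trays nested where they stand, disturb nothing else on the bench, and let go.

Things in the scene. Friction and masses are not known exactly. Their poses are not given: they have to be found in the camera images.
- tray_a_mid (a point): top grey plastic tray of the stack of three, two loose brass fittings in it; its centre, half-way up its 50 mm. x along its length, y across, z up. Open tray, rigid 3 mm walls, 130 g empty: an upright band 130 x 56 mm, 32 mm high, up to the rim, over a foot 120 x 46 x 18 mm that nests in the tray below. Grip it across the 56 mm width, fingertips at most 28 mm below the rim.
- tray_b_mid (a point): middle tray of the stack, same shape; its centre, half-way up. Nested trays stand 32 mm above one another, band resting on rim, bands flush, a thin dark line along each band's lower edge (fingers set too low grip this tray as well), with 2 mm play round the foot. It holds brass nuts. It must stay nested in the bottom tray.
- tray_c_mid (a point): the bottom tray of the stack, same shape, standing on the bench; its centre, half-way up.
- elbow_mid (a point): small loose brass elbow fitting, about 26 x 26 mm and 18 mm high, 70 g, lying in the top tray; its centre.
- adaptor_mid (a point): small loose round brass adaptor, 28 mm across the foot and 24 mm high, 70 g, standing in the top tray; its centre.
- scale_top (a point): bench scale, fixed and rigid (the platform does not give): this point is the centre of the upper face of its flat steel platform, 55 mm above the bench. The platform is 190 mm long (x) by 130 mm wide (y); z up. A grey console with a display, 13 mm lower than the platform, adjoins its short side towards -x.
- spare_tray_mid (a point): a single tray of the same shape standing alone on the bench with a bit of copper pipe in it; its centre, half-way up. A bystander: leave alone.
- tape_roll: roll of yellow thread tape, 56 mm across, 20 mm high, a bystander; centre of its underside.
- ball_valve: brass ball valve with a red lever, about 90 mm long, 57 mm high, a bystander; centre of its underside.
- tape_measure: black tape measure, 66 x 36 x 54 mm high, a bystander; centre of its underside.
- wrench: steel wrench 200 mm long, flat on the bench along its x, a bystander.
- copper_bend: bent piece of 22 mm copper pipe, about 140 x 100 mm, flat on the bench, a bystander.
- pipe_cutter: red pipe cutter, about 150 mm long, 30 mm high, a bystander; its underside.
- coupler: copper pipe coupler standing upright, 32 mm across, 40 mm high, a bystander; centre of its underside.
Mind the look-alikes: they are no part of the job. Leave any green or purple look-alike of the part that bears tray_a_mid alone.

How it is judged:
By the outcome, as a careful person would: the job done as asked, in the order asked, and still so for the second after the job is handed in, with the robot touching nothing.
It also fails if it takes over 48 s, if anything falls off the work surface, if the arm or the gripper's body presses on something with over 40 N, if the wrist force passes 120 N, or if a joint passes its speed limit or range.

## Working session

There is one attempt and no reset: what is moved stays moved. The work goes in short steps, Python scripts to look and compute and a shell command to move; the robot and the scene stay as the last step left them, time stands still between calls to the robot, and variables do not carry over. Pictures are saved under pics/ and viewed, about 8 in all and at most 12, crops included, and the job is handed in when it is done.

```bash
mkdir -p pics; ls; cat > h.py <<'E'
import numpy as np, cv2
from bench import robot
def cap(n,f):
    m=robot.camera_model(n); p,d=robot.capture(n); cv2.imwrite('pics/%s.png'%f,p[:,:,::-1]); np.savez('pics/%s.npz'%f,p=p,d=d,T=np.array(m['T']),k=[m['fx'],m['fy'],m['cx'],m['cy']]); return p,d,m
def pts(f):
    z=np.load('pics/%s.npz'%f); fx,fy,cx,cy=z['k']; d=z['d']; v,u=np.mgrid[:384,:512]
    P=np.stack([(u-cx)/fx*d,(v-cy)/fy*d,d],-1); T=z['T']; W=P@T[:3,:3].T+T[:3,3]; W[d==0]=np.nan
    return z['p'],W
E
python3 - <<'E'
from h import *
for n in ('scene','side','wrist'): cap(n,n+'0')
a=[cv2.imread('pics/%s0.png'%n) for n in ('scene','side','wrist')]
for n in ('scene','side','wrist'):
    z=np.load('pics/%s0.npz'%n); print(n,z['T'].round(2).tolist(),z['k'])
s=robot.observe(); print(s)
E
```

```text
pics
scene [[-0.63, 0.54, -0.56, 1499.48], [0.77, 0.44, -0.45, 796.36], [0.0, -0.72, -0.7, 1266.65], [0.0, 0.0, 0.0, 1.0]] [468.70193341 468.70193341 259.2994108  191.72040671]
side [[-0.76, -0.31, 0.57, -351.13], [-0.65, 0.39, -0.66, 1091.5], [-0.01, -0.87, -0.49, 877.53], [0.0, 0.0, 0.0, 1.0]] [431.70217087 431.70217087 254.28426599 193.91790364]
wrist [[1.0, 0.0, -0.0, 624.43], [0.0, -0.96, -0.27, 69.73], [-0.0, 0.27, -0.96, 372.26], [0.0, 0.0, 0.0, 1.0]] [323.26937649 323.26937649 251.21755852 191.40126414]
{'t': 0.15, 'joint_pos': array([-0.07024252,  0.52187858, -0.03631417,  1.59986026,  0.02118594,
        1.02109179, -0.11280086]), 'qd': array([ 1.37297223e-03, -1.97832780e-03, -1.35583493e-03, -9.89647159e-04,
        7.01295411e-04, -3.17028452e-05, -9.00076069e-04]), 'effort': array([ 4.00798544e-04, -9.27376485e+01,  1.98035471e+00, -3.70049715e+01,
        1.79930578e-02,  6.46477114e-03, -1.41420460e-05]), 'ee_pos': array([ 6.24754474e+02, -6.22020440e-03,  2.30863180e+02]), 'ee_rot': array([-0.4998023 , -0.49977157, -0.50020271,  0.50022325]), 'contact_force': array([ 0.49748204, -0.58787627, -0.01669082]), 'ft_torque': array([-0.07347712, -0.00456688,  0.02176251]), 'opening': 0.9965447295464229}
```

View pics/scene0.png

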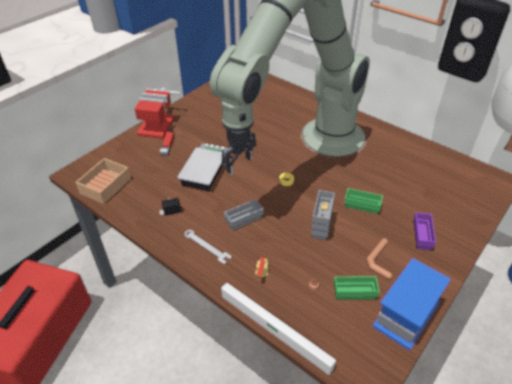

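View pics/side0.png

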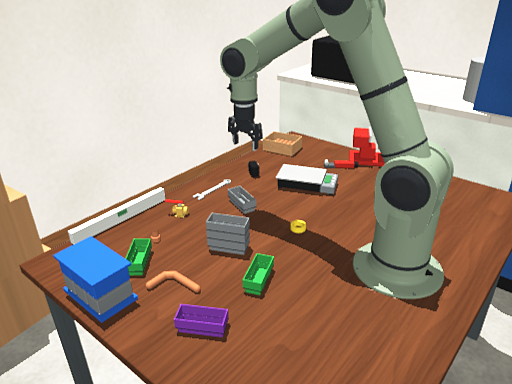

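In the scene view the grey candidates are a tall stack at (322,213), seen at (228,235) in side, and a single grey tray at (244,213), seen at (241,198) in side. The green trays (363,200), (356,287) and the purple tray (424,230) are look-alikes. The stack has three bands, so its top tray is the target. The scale is the white platform at (203,167). Next I'll measure and check a crop.

```bash
cat > fit.py <<'E'
from h import *
def rect(P,tag):
    (c,s,a)=cv2.minAreaRect(P[:,:2].astype(np.float32)); 
    if s[0]<s[1]: a+=90; s=s[::-1]
    print(tag,len(P),'c',np.round(c,1),'size',np.round(s,1),'ang',round((a+90)%180-90,1),'z',np.nanpercentile(P[:,2],[2,50,98]).round(1))
E
python3 - <<'E'
from fit import *
for f,boxes in (('scene0',dict(stack=(300,180,345,245),scale=(172,138,232,192),spare=(220,196,270,232))),('side0',dict(stack=(200,205,255,260),scale=(270,160,345,196),spare=(222,182,260,215)))):
    p,W=pts(f)
    for n,(a,b,c,d) in boxes.items():
        w=W[b:d,a:c].reshape(-1,3); lo,hi={'stack':(106,122),'scale':(49,62),'spare':(40,60)}[n]
        m=(w[:,2]>lo)&(w[:,2]<hi); q=w[m]
        # drop outliers
        q=q[np.linalg.norm(q[:,:2]-np.median(q[:,:2],0),axis=1)<125]
        rect(q,f+n)
    print(f,'z stack pct',np.nanpercentile(W[boxes['stack'][1]:boxes['stack'][3],boxes['stack'][0]:boxes['stack'][2],2],[5,50,90,99]))
a=cv2.imread('pics/scene0.png'); b=cv2.imread('pics/side0.png')
r=lambda im,x,y,w,h:cv2.resize(im[y:y+h,x:x+w],(390,390*h//w),interpolation=cv2.INTER_CUBIC)
L=np.vstack([np.hstack([r(a,285,175,75,75),r(b,195,200,75,75)]),np.zeros((5,780,3),np.uint8)]); 
cv2.imwrite('pics/c1.png',L)
E
```

```text
scene0stack 127 c [482.2 254.4] size [139.8  56. ] ang 25.2 z [106.4 113.8 119.8]
scene0scale 1007 c [ 549.7 -267.6] size [204.8 132.6] ang 23.2 z [49.9 55.8 61.5]
scene0spare 228 c [634.1  19.1] size [134.  64.] ang -20.4 z [40.2 47.6 57.2]
scene0 z stack pct [ -3.68575964   2.68275223  87.66695328 116.68236844]
side0stack 277 c [483.2 255. ] size [132.4  66.4] ang 24.3 z [106.2 112.2 118.5]
side0scale 688 c [ 541.6 -270.1] size [215.5 146.5] ang 21.4 z [51.5 57.2 61.3]
side0spare 176 c [634.4  21.3] size [141.3  59.8] ang -20.0 z [40.4 48.2 55. ]
side0 z stack pct [ -0.16608826  14.57553624 104.68739916 116.82343058]
```

View pics/c1.png

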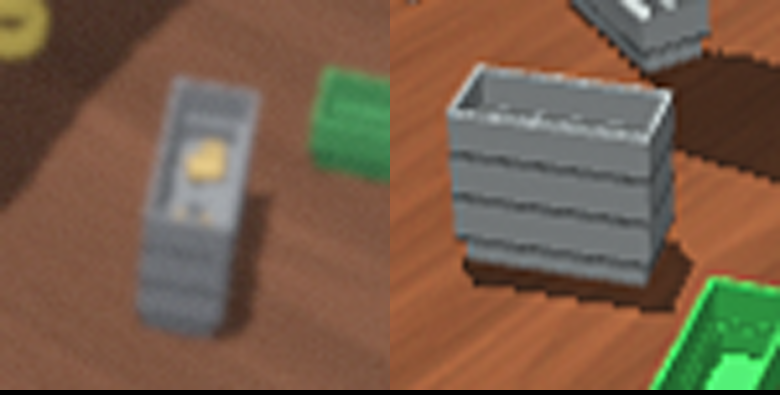

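View pics/wrist0.png

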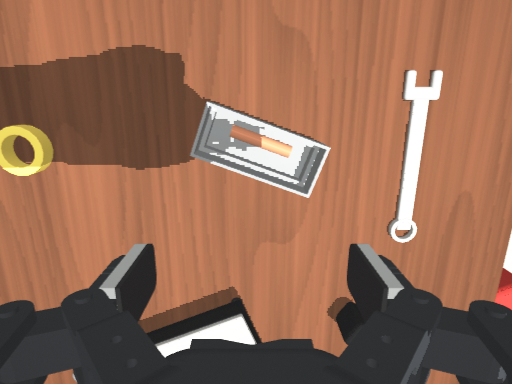

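The stack of three, with the brass fitting inside, is confirmed at (200,160) in the crop's scene half and (560,170) in its side half. It is centred near (483,255) with its length at about 24.6°. The spare tray holds the copper pipe. I'll look at the scale first, already turned to the grasp yaw.

```bash
python3 -m crank '[-50,-20,65,20,85, -50,-40,130,35,85, -50,-60,200,50,85, -50,-75,250,60,85, -50,-77,268,65,85, -50,-77,268,65,85, -50,-77,268,65,85, -50,-77,268,65,85, -50,-77,268,65,85, -50,-77,268,65,85, -50,-77,268,65,85, -50,-77,268,65,85]' 40
python3 - <<'E'
from fit import *
s=robot.observe(); print(s['t'],s['ee_pos'],s['ee_rot'])
cap('wrist','w1'); p,W=pts('w1')
m=((W[...,2]>48)&(W[...,2]<63)).astype(np.uint8)
n,l,st,c=cv2.connectedComponentsWithStats(m)
i=1+st[1:,4].argmax(); rect(W[l==i],'scale'); print(st[i])
E
```

```text
t: 1.65
ee_pos: [547.8, -268.0, 281.0]
ee_rot: [-0.153, -0.69, -0.153, 0.691]
contact_force: [0.5, 0.9, 1.4]
opening: 0.999
1.65 [ 547.79715697 -267.98582791  280.97317077] [-0.15311445 -0.69002759 -0.15320884  0.690612  ]
scale 18296 c [ 550.2 -267.5] size [190.  130.2] ang 22.5 z [52.3 53.9 55.4]
[  196    70   120   167 18296]
```

View pics/w1.png

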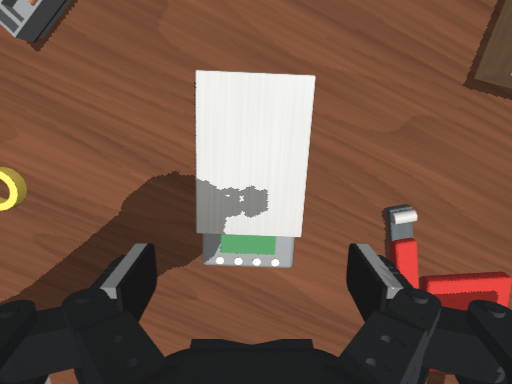

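The platform fills (196–315, 70–237) in the picture and is empty, and the fit matches its nominal size. Next is the stack.

```bash
cat >> h.py <<'E'
from scipy.spatial.transform import Rotation as Ro
def go(x,y,z,L):
    "needed shift/turn to put TCP at x,y,z with jaws across length-angle L (deg)"
    s=robot.observe(); R=Ro.from_quat(s['ee_rot'],scalar_first=True).as_matrix()
    jaw=np.degrees(np.arctan2(R[1,1],R[0,1])); t=(L+90-jaw+90)%180-90
    print('t',s['t'],'jaw',jaw.round(2),'shift',(R.T@(np.array([x,y,z])-s['ee_pos'])).round(1),'turn',round(-t,2),'tilt',R[:,0].round(4))
E
python3 -c "
from h import *
go(483,255,281,24.6)"
```

```text
t 1.7 jaw -64.99 shift [  -0.  -501.4 -162.4] turn 0.41 tilt [-8.e-04 -0.e+00 -1.e+00]
```

```bash
python3 -m crank '[0,-50,-16,0,85, 0,-105,-34,0,85, 0,-160,-52,0,85, 0,-215,-70,0,85, 0,-270,-87,0,85, 0,-325,-105,0,85, 0,-380,-123,0,85, 0,-430,-140,0,85, 0,-470,-152,0,85, 0,-501,-162,0,85, 0,-501,-162,0,85, 0,-501,-162,0,85, 0,-501,-162,0,85]'
python3 - <<'E'
from fit import *
cap('wrist','w2'); p,W=pts('w2')
Z=W[...,2]; m=((Z>105)&(Z<122)&(np.hypot(W[...,0]-483,W[...,1]-255)<90))
rect(W[m],'rim'); 
for lo,hi in ((66,80),(80,105)):
    q=(Z>lo)&(Z<hi)&(np.hypot(W[...,0]-483,W[...,1]-255)<75); print(lo,q.sum())
hsv=cv2.cvtColor(p,cv2.COLOR_RGB2HSV); b=((hsv[...,0]>14)&(hsv[...,0]<32)&(hsv[...,1]>110)&(np.hypot(W[...,0]-483,W[...,1]-255)<75)).astype(np.uint8)
n,l,st,c=cv2.connectedComponentsWithStats(b)
for i in range(1,n):
    if st[i,4]>15: print('brass',st[i],np.nanmedian(W[l==i],0))
rect_=None
E
```

```text
t: 3.32
ee_pos: [483.1, 253.5, 281.1]
ee_rot: [-0.153, -0.69, -0.153, 0.691]
contact_force: [0.6, 0.4, -0.8]
opening: 0.997
rim 1390 c [480.6 254.7] size [130.   56.1] ang 25.1 z [106.1 112.7 114.3]
66 1871
80 2767
brass [236 177  24  27 217] [451.48019325 246.27213045  80.90545197]
brass [350 293  11  21  21] [490.88556462 210.34986121 307.52303807]
```

View pics/w2.png

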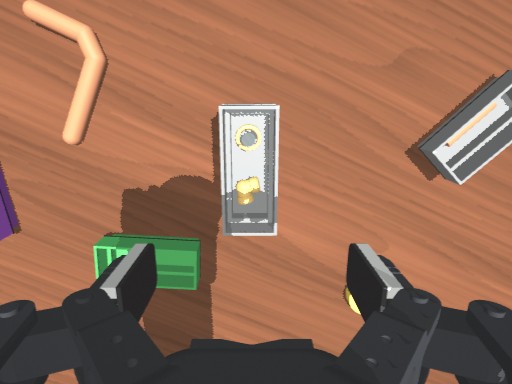

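The picture shows the adaptor at (248,137), the elbow at (248,190) and the tray rim at (220–279, 104–235). The rim fit is 130.0 × 56.1 mm.

```bash
python3 -c "
from h import *
go(480.6,254.7,88,25.1)"
```

```text
t 3.375 jaw -65.06 shift [193.1  -2.    1.7] turn -0.16 tilt [-6.e-04 -1.e-04 -1.e+00]
```

```bash
python3 -m crank '[30,-2,2,0,85, 65,-2,2,0,85, 100,-2,2,0,85, 130,-2,2,0,85, 150,-2,2,0,85, 165,-2,2,0,85, 178,-2,2,0,85, 187,-2,2,0,85, 193,-2,2,0,85, 193,-2,2,0,85, 193,-2,2,0,85]'
python3 -m crank '[0,0,0,0,70, 0,0,0,0,62, 0,0,0,0,58, 0,0,0,0,52, 0,0,0,0,45, 0,0,0,0,45, 0,0,0,0,45, 0,0,0,0,45]' 40
python3 - <<'E'
from fit import *
cap('side','s3'); cap('wrist','w3')
a=cv2.imread('pics/side0.png')[185:265,185:285]; a=cv2.imread('pics/s3.png')[140:270,175:300]
cv2.imwrite('pics/c3.png',np.hstack([cv2.resize(a,(440,458),interpolation=cv2.INTER_CUBIC),cv2.resize(cv2.imread('pics/w3.png')[60:384,150:410],(360,458))]))
go(480.6,254.7,88,25.1)
E
```

```text
t: 4.75
ee_pos: [480.5, 254.6, 88.5]
ee_rot: [-0.153, -0.69, -0.153, 0.69]
contact_force: [-0.1, 0.7, 0.3]
opening: 0.994
t: 5.75
ee_pos: [480.5, 254.7, 88.8]
ee_rot: [0.153, 0.69, 0.153, -0.69]
contact_force: [-1.6, -0.8, 7.7]
opening: 0.642
t 5.85 jaw -65.06 shift [ 0.8  0.1 -0.1] turn -0.16 tilt [-0.e+00  3.e-04 -1.e+00]
```

View pics/c3.png

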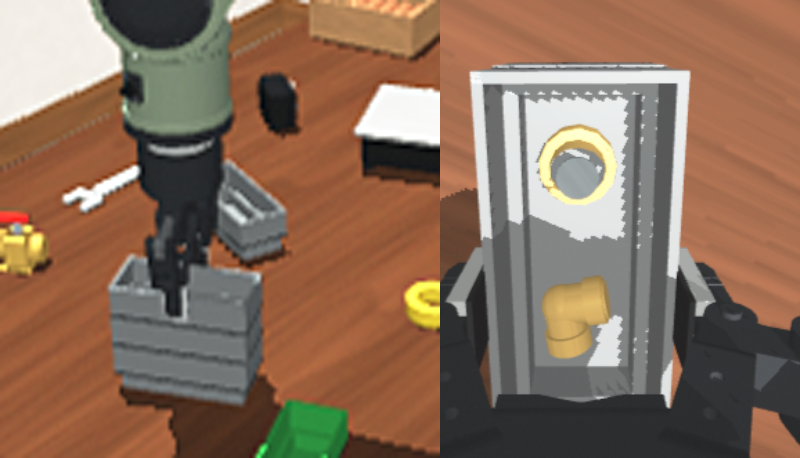

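In the crop the fingertip at (175,312) is just above the first seam, and both fittings are in the tray. I'll start with a slow lift.

```bash
python3 -m crank '[-1,0,0,0,45, -3,0,0,0,45, -6,0,0,0,45, -10,0,0,0,45, -15,0,0,0,45, -20,0,0,0,45, -25,0,0,0,45, -30,0,0,0,45, -34,0,0,0,45, -37,0,0,0,45, -38,0,0,0,45, -38,0,0,0,45]'
python3 - <<'E'
from fit import *
cap('side','s4'); cap('wrist','w4')
a=cv2.imread('pics/s4.png')[140:270,175:300]
cv2.imwrite('pics/c4.png',np.hstack([cv2.resize(a,(440,458),interpolation=cv2.INTER_CUBIC),cv2.resize(cv2.imread('pics/w4.png')[60:384,150:410],(360,458))]))
go(550.2,-267.5,230,22.5)
E
```

```text
t: 7.35
ee_pos: [480.5, 254.7, 126.7]
ee_rot: [-0.153, -0.69, -0.153, 0.69]
contact_force: [0.1, -0.5, -2.6]
opening: 0.647
t 7.45 jaw -65.05 shift [-103.5  502.9  157. ] turn 2.45 tilt [-2.e-04  2.e-04 -1.e+00]
```

View pics/c4.png

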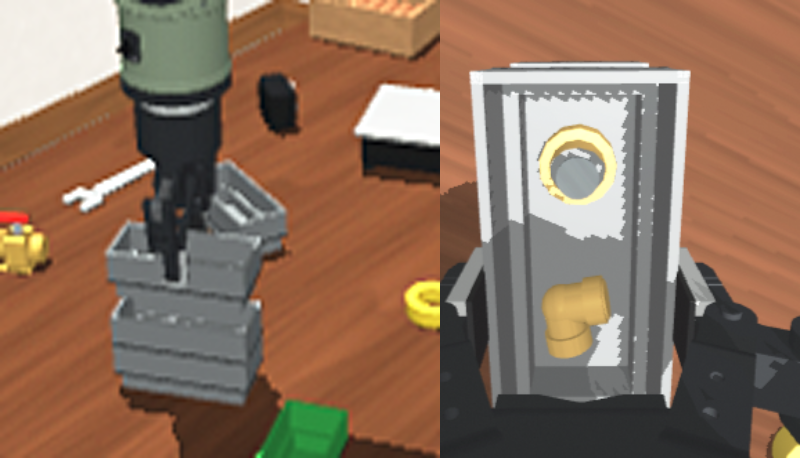

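Only the top tray came up. The force reads -2.6 N, which matches 270 g, and the fittings haven't moved. Next is a smooth transport.

```bash
python3 -m crank '[-4,4,1,0,45, -10,13,4,0,45, -18,27,8,0.2,45, -26,46,14,0.4,45, -34,70,22,0.6,45, -40,99,31,0.8,45, -45,133,42,1,45, -48,171,53,1.2,45, -48,211,66,1.4,45, -48,251,78,1.6,45, -48,291,91,1.8,45, -48,331,103,2,45, -48,369,115,2.2,45, -48,403,126,2.4,45, -48,432,135,2.5,45, -48,456,142,2.5,45, -48,475,148,2.5,45, -48,489,153,2.5,45, -48,498,155,2.5,45, -48,503,157,2.5,45]'
python3 -m crank '[0,0,0,0,45, 0,0,0,0,45, 0,0,0,0,45]'
python3 - <<'E'
from fit import *
cap('wrist','w5'); p,W=pts('w5'); Z=W[...,2]
q=(Z>48)&(Z<60)&(np.hypot(W[...,0]-550,W[...,1]+267)<125); rect(W[q],'scale')
zr=np.nanmax(Z[100:200,200:300]); print(zr)
s=robot.observe(); x=s['ee_pos']
q=(Z>x[2]+10)&(Z<x[2]+35)&(np.hypot(W[...,0]-x[0],W[...,1]-x[1])<80); q[300:]=0; rect(W[q],'rim')
go(550.2,-267.5,80.5,22.5)
E
```

```text
t: 9.95
ee_pos: [550.3, -267.7, 174.5]
ee_rot: [-0.138, -0.693, -0.138, 0.694]
contact_force: [-0.6, -0.3, -3.3]
opening: 0.648
t: 10.32
ee_pos: [550.4, -267.2, 174.5]
ee_rot: [-0.138, -0.693, -0.138, 0.694]
contact_force: [-0.7, -0.5, -2.6]
opening: 0.651
scale 7748 c [ 573.3 -257.5] size [139.5 130.6] ang 22.6 z [52.1 53.8 55.3]
200.9359418457688
rim 8752 c [ 571.2 -258.4] size [86.2 82.7] ang 22.7 z [185.4 198.2 208. ]
t 10.375 jaw -67.51 shift [94.1  0.2  0.3] turn -0.01 tilt [-2.e-04  5.e-04 -1.e+00]
```

View pics/w5.png

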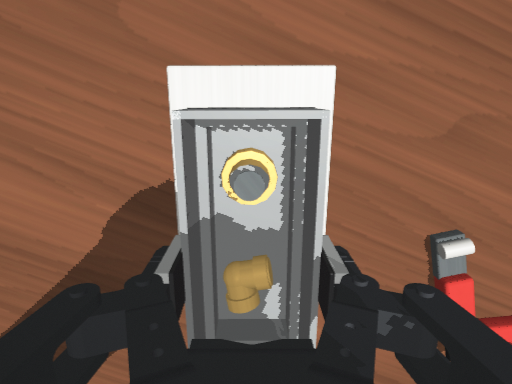

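The tray hangs level over the platform at (168–335, 66–…) with both fittings inside. I'll descend to about 5 mm above contact, then feel for it.

```bash
python3 -m crank '[3,0,0,0,45, 8,0,0,0,45, 15,0,0,0,45, 24,0,0,0,45, 34,0,0,0,45, 44,0,0,0,45, 54,0,0,0,45, 64,0,0,0,45, 72,0,0,0,45, 79,0,0,0,45, 84,0,0,0,45, 88,0,0,0,45, 90,0,0,0,45, 90,0,0,0,45, 90,0,0,0,45]'
python3 -m crank '[1,0,0,0,45, 2,0,0,0,45, 3,0,0,0,45, 3,0,0,0,45]'
python3 -m crank '[0.5,0,0,0,45, 1,0,0,0,45, 1,0,0,0,45]'
```

```text
t: 12.25
ee_pos: [550.5, -267.3, 84.8]
ee_rot: [0.138, 0.694, 0.138, -0.693]
contact_force: [-0.1, -0.4, -2.8]
opening: 0.643
t: 12.75
ee_pos: [550.4, -267.3, 81.6]
ee_rot: [-0.138, -0.694, -0.138, 0.694]
contact_force: [0.5, -0.3, -2.8]
opening: 0.649
t: 13.12
ee_pos: [550.5, -267.3, 80.6]
ee_rot: [-0.138, -0.694, -0.138, 0.694]
contact_force: [-1.1, -0.3, -1.9]
opening: 0.646
```

```bash
python3 -m crank '[0.5,0,0,0,45, 0.5,0,0,0,45]'
python3 -m crank '[0.5,0,0,0,45, 0.5,0,0,0,45]'
```

```text
t: 13.38
ee_pos: [550.4, -267.3, 80.1]
ee_rot: [-0.138, -0.693, -0.138, 0.694]
contact_force: [0.4, -0.6, -2.8]
opening: 0.644
t: 13.62
ee_pos: [550.5, -267.2, 79.9]
ee_rot: [0.138, 0.694, 0.138, -0.693]
contact_force: [-2.9, 1.5, 5.1]
opening: 0.643
```

Contact: the force went from -2.8 to +5.1 N. I'll release slowly.

```bash
python3 -m crank '[0,0,0,0,57, 0,0,0,0,58, 0,0,0,0,60, 0,0,0,0,64, 0,0,0,0,70, 0,0,0,0,78, 0,0,0,0,85, 0,0,0,0,85, 0,0,0,0,85]' 20
python3 -m crank '[-3,0,0,0,85, -8,0,0,0,85, -16,0,0,0,85, -28,0,0,0,85, -42,0,0,0,85, -58,0,0,0,85, -75,0,0,0,85, -95,0,0,0,85, -115,0,0,0,85, -135,0,0,0,85, -150,0,0,0,85, -160,0,0,0,85, -165,0,0,0,85, -165,0,0,0,85, -165,0,0,0,85]'
python3 - <<'E'
from fit import *
cap('wrist','w6'); p,W=pts('w6'); Z=W[...,2]; r=np.hypot(W[...,0]-550,W[...,1]+267)
q=(Z>97)&(Z<112)&(r<80); rect(W[q],'rim')
for k in (0,1):  # level: rim plane
    pass
P=W[q]; P=P[P[:,2]>102]; A=np.c_[P[:,:2]-P[:,:2].mean(0),np.ones(len(P))]; print('plane slopes,z',np.linalg.lstsq(A,P[:,2],rcond=None)[0].round(4))
q=(Z>48)&(Z<60)&(r<120); rect(W[q],'plat')
cap('scene','sc6'); cap('side','s6')
a=cv2.imread('pics/w6.png')[:, 100:412]; b=cv2.imread('pics/s6.png')[130:290,170:370]; c=cv2.imread('pics/scene6.png') if 0 else cv2.imread('pics/sc6.png')[110:270,150:350]
R=np.vstack([cv2.resize(b,(360,288)),cv2.resize(c,(360,288))])
cv2.imwrite('pics/c6.png',np.hstack([cv2.resize(a,(430,576)),R]))
for f,bx,lo,hi in (('side0',(185,195,262,265),0,0),('s6',(185,195,262,265),0,0),('sc6',(300,180,345,245),0,0)):
    p,W=pts(f); w=W[bx[1]:bx[3],bx[0]:bx[2]].reshape(-1,3); r=np.hypot(w[:,0]-481,w[:,1]-254.7)<85
    w=w[r&(w[:,2]>74)&(w[:,2]<90)]; rect(w,f+' z74-90')
E
```

```text
t: 14.75
ee_pos: [550.5, -267.2, 79.9]
ee_rot: [0.138, 0.694, 0.138, -0.693]
contact_force: [-0.4, 1.5, -0.4]
opening: 0.994
t: 16.62
ee_pos: [550.2, -267.3, 244.3]
ee_rot: [-0.138, -0.693, -0.138, 0.694]
contact_force: [-0.1, 0.6, -0.5]
opening: 0.995
rim 1680 c [ 550.6 -267.1] size [130.2  56.1] ang 22.7 z [ 97.7 103.7 105.3]
plane slopes,z [ 1.700000e-03 -1.400000e-03  1.038622e+02]
plat 16360 c [ 550.1 -267.3] size [189.8 130.4] ang 22.6 z [52.3 54.1 57.9]
side0 z74-90 245 c [482.4 257.3] size [130.5  66.1] ang 25.0 z [74.3 84.6 89.7]
s6 z74-90 266 c [483.6 257.6] size [132.1  65.1] ang 24.8 z [74.3 80.3 86.8]
sc6 z74-90 130 c [483.4 255.2] size [137.4  55.9] ang 25.2 z [74.3 80.7 87. ]
```

View pics/c6.png

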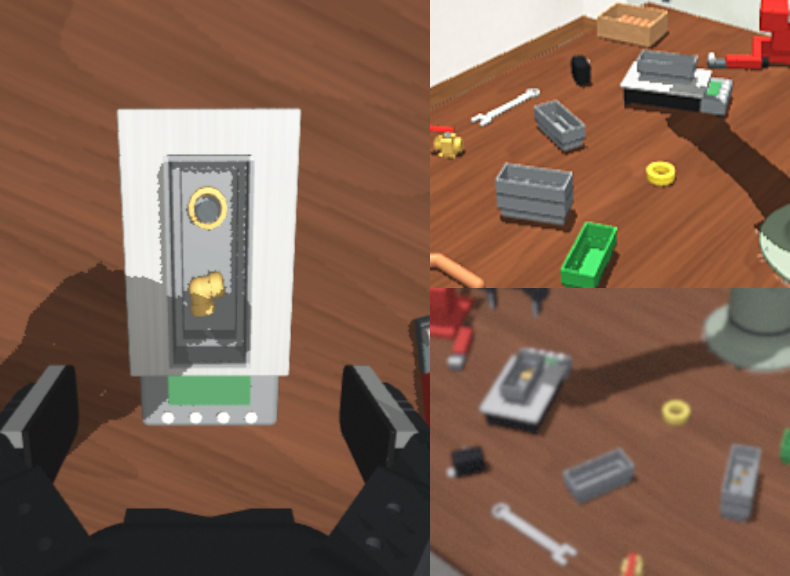

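The tray is centred on the platform with both fittings inside. The other two trays are still nested, the robot is clear of everything, and nothing else was disturbed. I'm handing in.

```bash
python3 -c "
from bench import robot
print(robot.hand_in(), robot.observe()['t'])"
```

```text
the job is handed in; nothing more can be done
the job is handed in; nothing more can be done
```

I lifted the top tray, with the elbow and adaptor in it, off the stack. I set it on the scale platform at low force (about 5 N measured at touchdown), let go and raised the gripper clear. I then handed in at about 17 s of the 48 s allowed.

Last checks before handing in:
- **Position:** the tray centre is within about 0.5 mm of the platform centre, and its length lines up with the platform's to about 0.1°.
- **Level:** the rim slopes less than 0.002. Rim height read 103.9 mm against 105 mm nominal, and the platform reads about 1 mm low too, so the tray appears to be sitting flat.
- **Fittings:** both are visible in the tray, standing as they were on the stack.
- **Other trays:** the middle and bottom trays are still nested where they stood, to within about 1–2 mm in the noisy side-camera depth.
- **Bystanders:** the tape roll, spare tray, wrench and tape measure look undisturbed in the last picture. I judged these by eye only, and the picture did not show every item on the bench in full.

No check failed or disagreed.

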